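Verify a coin roll: label to the scanner, test probe on the top coin

ROBOT

A 7-joint arm with a two-finger parallel gripper is mounted at the origin on the work surface. World frame = base frame: x ahead of the robot, y to its left, z up, the work surface at z = 0. Lengths are in m, angles in rad, forces in N, time in s.
With the tool pointing down it reaches from about 0.4 to 0.85 m from the base axis. Payload 4.5 kg.
Tool frame: the origin (TCP) lies on the mounting face of the last link; the fingertips stand 173 mm ahead of it and the grasp point (between the pads) lies 155 mm ahead of it; z points along the fingers, y is the line along which they close (so a half turn about z gives the same grasp; the last joint's range is limited). The gripper opens to 85 mm and grips with 20 to 120 N. Pads are 22 mm wide; open, the fingers measure 114 mm over their backs; the gripper's body (76 mm by 85 mm) begins 54 mm behind the grasp point. The pads swing forward as they close: fully open they stand 13 mm farther back than shut.
Start: joints at [1.327, 0.689, -0.195, 1.565, 0.157, 0.902, -0.215], TCP at [0.171, -0.601, 0.405] pointing down, gripper open.
Joint ranges: [-3.01, 3.01], [-0.46, 2.08], [-1.47, 1.51], [0.13, 2.56], [-1, 4.14], [0.04, 2.09], [-2.66, 2.66]. Speed limits (rad/s): [2.57, 2.57, 3.14, 3.14, 3.14, 3.14, 3.14].

INTERFACE

Orientations are given as a 3x3 rotation matrix whose columns are the frame's x, y, z axes.
In Python, from rig import env, imaging gives the robot as it stands.
- The arm moves only by the tool send_rows, never from a script. Its argument "commands" is a list of rows, each an object of numbers: "fingers": the closure, from 0 (fully open) to 1 (shut); "x", "y", "z": the shift along the tool's x, y, z in cm; "rx", "ry", "rz": the turn, a rotation vector about the tool's x, y, z in rad. A call has 1 to 8 rows; each row shifts and turns the commanded pose from where the row before left it, along the tool's axes as they then stand; what a row does not reach is not made up. A row lasts 1/12 s, in which the tool goes at most 41.7 mm and 7.16 degrees, less where a joint would pass 70% of its speed; a pose out of reach is approached as far as the arm can. A call is refused whole if a number of a shift passes 4.17 or a number of a turn 0.125, either way. A call with a gripper value outside its range is refused whole. The fingers move at their own pace and stop on an object; "force" is the grip in N (left out, the last holds). Time passes only in rows, so rows that do not move let the fingers close. It gives the time, the measured TCP pose, the force, the opening and the grip force at its end, in the units of the state.
- env.get_obs(): the state, without advancing time (a new reading comes with each control period).
- imaging.capture(name): name is "side" or "top" or "wrist"; returns the picture (420x560x3 uint8, red, green, blue); there is no depth.
- imaging.camera_info(name): a dict with "fx", "fy", "cx", "cy" (pixels), "xyz" and "attitude" of the camera in the world. Camera axes: x right, y up, looking along -z (the intrinsics and any distortion apply to the point x, -y, -z); pixel columns grow to the right and rows downward; lengths in m; the calibration is good to about 2 mm. A picture is of the moment at which its call begins: read the wrist's pose just before it. camera_info takes no time and is no camera call; for the wrist camera it gives the pose at the moment of the call.
- env.close_job(): hands the job in; it is judged then, once.
The state is a dict: "time_s": time; "qpos": joint angles; "qvel": joint speeds; "tau": joint torques, N m; "position": TCP position; "eef_rot": TCP orientation; "ft_force": force on the tool from outside, world axes, zero at the start; "torque": the same for the moment, N m; "gripper_width": opening from 0.0 (shut) to 1.0 (fully open); "gripper_force": force on a finger pad.
Only numpy, scipy, OpenCV 4.12 (cv2) and the standard library are available. Lean on these libraries where they do the work, as an engineer would, in place of code of your own. Each camera call takes 0.05 s, during which the arm holds its last target. There are 200 camera calls.

TASK

Turn the orange coin roll standing in the reader's seat until its white label squarely faces the scanner's red window, and let go of it. Then take the spring-tipped test probe out of its beech block and hold it upright with its tip on the blue dot on top of the roll, pressing gently so that the tip is pushed about half-way in; finish while still holding it there, with the roll still seated and facing the scanner. Do not push the roll over or press hard on it, and leave the spare roll, tip bowl and brass gauge where they are.

Things in the scene. Friction and masses are not known exactly. Their poses are not given: they have to be found in the camera images.
- reader: Fixed roll reader: grey base plate 165 x 64 x 6 mm with a black ring seat (outer radius 20.5, inner 14.5, rising 14 mm above the plate) and a black scanner block 45 x 60 mm, 62 mm high above the sill. Origin on the sill under the seat's centre; x points from the seat to the scanner, whose front face is 70 mm from the seat's axis; z up.
- seat (a point): Centre of the seat's floor (top of the base plate, 6 mm above the sill), where the roll stands. Axes as the reader.
- scan_window (a point): Centre of the scanner's red window (40 mm wide, 28 mm high), on the face towards the roll, 70 mm from the seat's axis and 42 mm above the sill. Axes as the reader (the window looks to -x).
- roll: The orange plastic coin roll standing loose in the seat (see roll_mid). Origin at the centre of its underside, z up along its axis, x towards its white label.
- roll_mid (a point): Centre (half-way up) of the orange coin roll: diameter 25 mm, height 84 mm, about 215 g, standing loose in the seat with 2 mm of play all round; gripped by its upper part it turns freely there. z is its axis; x points to the white label (14 x 40 mm high) on its side. A white tick on its top face, from dot to rim, lies in line with the label.
- spot (a point): Centre of the blue dot (10 mm across) in the middle of the roll's top face, 42 mm above roll_mid, 90 mm above the sill. Axes as the roll.
- probe_block: Fixed beech block 70 x 70 x 64 mm high with an upright hole of 19 mm diameter through its middle, in which the probe stands. Origin on the sill at its centre.
- probe: The loose, upright test probe, about 90 g. Origin on its axis at the underside of its brass collar (26 mm diameter, 6 mm high), which rests on the block's top; below it a steel barrel (13 mm diameter, 34 mm long) stands in the hole, then the spring tip, 24 mm long when out. z along its axis from tip to handle.
- probe_grip (a point): Grasp point of the test probe, on its axis in the middle of the black round handle (16 mm diameter, reaching 39 mm below and 35 mm above this point, green top end), 45 mm above the collar's underside and 103 mm above the unpressed tip. 109 mm above the sill at the start; raise it over 62 mm to clear the block. z from tip to handle.
- probe_tip (a point): Foremost point of the probe's brass spring tip (8 mm diameter, round end), on the probe's axis; it moves with the tip. z along the probe from tip to handle.
- plunger (a joint): How far the spring tip is pushed into the probe: 0 m is fully out, 0.016 m fully in; spring of 300 N/m without preload, so half-way (0.008 m) is a push of 2.4 N.
- spare_mid (a point): Centre of the spare coin roll, same size and look as the other (25 mm diameter, 84 mm high), standing loose on the sill. Leave alone.
- bowl: White porcelain tip bowl, rim diameter 110 mm, 45 mm high, loose. Origin at the centre of its underside. Leave alone.
- gauge: Brass coin sizing gauge: a loose plate 130 x 50 x 5 mm with four holes, lying flat. Origin at the centre of its underside, x along its length. Leave alone.
- tray_stand: Fixed slotted beech stand 120 x 130 mm holding four upright coin trays, 133 mm high in all. Origin on the sill at its centre.
There are look-alikes about, which are no part of the job. Of the things like the probe, leave any that is pink or purple; of the rest the smaller one is meant.

How it is judged:
On the way, in this order (a step that is already met when the one before it is completed fails the run):
1. the roll stands in its seat with the white label facing the scanner (within about 15 degrees), let go, the probe not yet taken (y of scan_window in the frame of roll_mid between -0.02 and 0.02 m and x of scan_window in the frame of roll_mid above 0.03 m and horizontal distance between roll_mid and seat below 0.006 m and angle between roll_mid's own z axis and vertical below 0.1 rad and height (world z) of roll_mid below 0.054 m and contact force between each of the arm, the fingers and roll below 0.1 N and height (world z) of probe_tip below 0.03 m), for 0.2 s.
2. the probe is out of its block (height (world z) of probe_tip above 0.075 m), for 0.1 s.
At the end, for the whole second after the job is handed in: Gripper holds probe upright (8 deg), tip within 5.5 mm of the dot's middle, pushed in 4 to 12.5 mm, 0.7 to 6 N; roll upright in its seat (6 mm), label within 15 deg of facing the window, touched by probe and reader only; spare roll, bowl, gauge within 15 mm of their starts (y of scan_window in the frame of roll_mid between -0.02 and 0.02 m and x of scan_window in the frame of roll_mid above 0.03 m and horizontal distance between roll_mid and seat below 0.006 m and angle between roll_mid's own z axis and vertical below 0.1 rad and height (world z) of roll_mid below 0.054 m and contact force between each of the arm, the fingers and roll below 0.1 N and horizontal distance between probe_tip and spot below 0.0055 m and distance between probe_tip and spot below 0.007 m and angle between probe_grip's own z axis and vertical below 0.14 rad and value of joint plunger between 0.004 and 0.0125 m and contact force between probe and roll between 0.7 and 6 N and contact force between the fingers and probe above 1 N and height (world z) of probe_grip above 0.15 m and distance of each of spare_mid, bowl, gauge from where it was at the start of the episode below 0.015 m); the arm keeps its last pose, push and grip.
It fails at once if the roll is tipped over (angle between roll_mid's own z axis and vertical above 0.5 rad).
It fails at once if the probe is pressed hard on the roll (contact force between probe and roll above 15 N).
It fails at once if spare roll disturbed (distance of spare_mid from where it was at the start of the episode above 0.025 m).
It fails at once if tip bowl disturbed (distance of bowl from where it was at the start of the episode above 0.025 m).
It fails at once if brass gauge disturbed (distance of gauge from where it was at the start of the episode above 0.025 m).
It also fails if it takes over 70 s, if anything falls off the work surface, if the arm or the gripper's body presses on something with over 40 N, if the wrist force passes 120 N, or if a joint passes its speed limit or range.

## Working session

There is one attempt and no reset: what is moved stays moved. The work goes in short steps, Python scripts to look and compute and a tool call to move; the robot and the scene stay as the last step left them, time stands still between calls to the robot, and variables do not carry over. Pictures are saved under pics/ and viewed, at most 10 in all, crops included, and the job is handed in when it is done.

Besides the shell and the picture viewer there is one more tool, called after "Call:" by a JSON object that holds its "name" and its "arguments", one argument or row to a line. send_rows: Moves the arm, as the interface text tells. Its arguments: {"type":"object","properties":{"commands":{"type":"array"},"force":{"type":"number"}},"required":["commands"]}

```bash
ls; mkdir -p pics; cat > h.py <<'E'
import numpy as np, cv2
from rig import env, imaging
def cam(n):
    return imaging.camera_info(n)
def ray(ci,u,v):
    d=np.array([(u-ci['cx'])/ci['fx'],(v-ci['cy'])/ci['fy'],1.0])
    if 'dist' in ci: pass
    R=np.array(ci['attitude']).reshape(3,3)
    d=R@np.array([d[0],-d[1],-1.0]); return np.array(ci['xyz']),d/np.linalg.norm(d)
def onz(ci,u,v,z):
    o,d=ray(ci,u,v); return o+d*(z-o[2])/d[2]
def proj(ci,p):
    R=np.array(ci['attitude']).reshape(3,3); c=R.T@(np.array(p)-np.array(ci['xyz']))
    return ci['cx']+ci['fx']*c[0]/-c[2], ci['cy']+ci['fy']*(-c[1])/-c[2]
def save(n,f):
    ci=cam(n); im=imaging.capture(n); cv2.imwrite('pics/'+f,im[:,:,::-1]); return ci,im
E
python3 - <<'E'
from h import *
print(env.get_obs())
ims=[]
for n in ['side','top','wrist']:
    ci,im=save(n,n+'0.png'); print(n,ci)
E
```

```text
pics
{'time_s': 0.0, 'qpos': array([ 1.32678605,  0.690019  , -0.19453924,  1.56636598,  0.15731577,
        0.90249557, -0.21509078]), 'qvel': array([-0.00048714,  0.00038061,  0.00032645, -0.00026769, -0.00014567,
        0.00203273, -0.00203158]), 'tau': array([ 1.27783391e-03, -5.39619470e+01, -1.26698937e+00, -1.58547360e+01,
        9.01871652e-03,  9.12386749e-03,  8.88849826e-06]), 'position': array([ 0.17129667, -0.60071896,  0.40385669]), 'eef_rot': array([[ 9.61623782e-01,  2.74370714e-01, -6.43496517e-04],
       [ 2.74371438e-01, -9.61622144e-01,  1.77954751e-03],
       [-1.30544780e-04, -1.88781227e-03, -9.99998210e-01]]), 'ft_force': array([ 0.53716019,  0.3359535 , -0.46926883]), 'torque': array([-0.0444558 , -0.02429724, -0.01436734]), 'gripper_force': 0.0, 'gripper_width': 1.0009520825248617}
side {'fx': 485.10125656792275, 'fy': 485.10125656792275, 'cx': 275.88326871089475, 'cy': 207.35998311734548, 'xyz': array([-0.03344186,  0.64749182,  0.94404711]), 'attitude': array([[-0.68144251,  0.48968747, -0.54391386],
       [-0.73159882, -0.47606634,  0.48797951],
       [-0.01998163,  0.73045672,  0.68266662]])}
top {'fx': 523.6266354755949, 'fy': 523.6266354755949, 'cx': 269.0293997519474, 'cy': 198.882341080192, 'xyz': array([4.74218327e-01, 2.86681821e-04, 1.35001919e+00]), 'attitude': array([[ 0.02876192,  0.98989392, -0.13886241],
       [-0.9994606 ,  0.0262765 , -0.019699  ],
       [-0.0158511 ,  0.13935409,  0.99011574]])}
wrist {'fx': 297.03919404918173, 'fy': 297.03919404918173, 'cx': 283.8553199416868, 'cy': 214.9031398601335, 'xyz': array([ 0.24314372, -0.57945966,  0.37300727]), 'attitude': array([[ 2.74937532e-01,  9.17494881e-01,  2.87423897e-01],
       [-9.61461769e-01,  2.62609388e-01,  8.14099210e-02],
       [-7.87027913e-04, -2.98729731e-01,  9.54337429e-01]])}
```

View pics/top0.png

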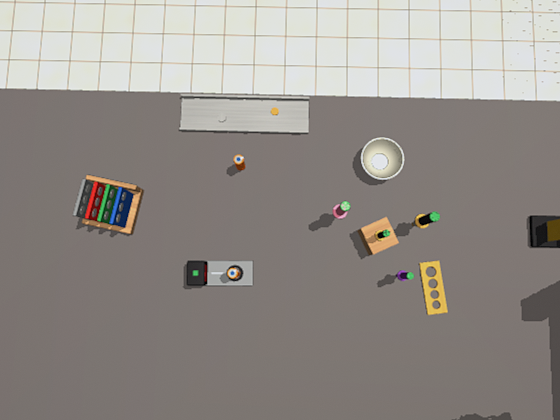

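View pics/side0.png

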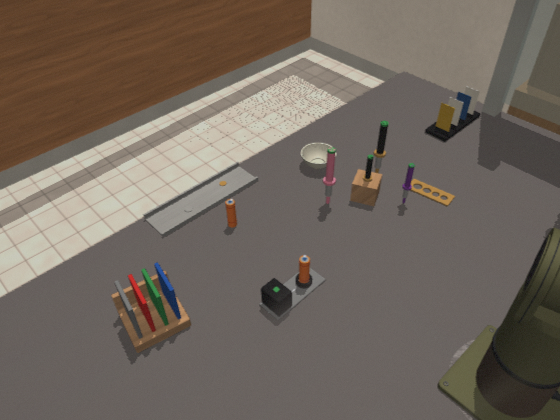

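The top view shows the reader with its roll at (234,272) and its scanner at (197,273), and the spare roll at (239,160). Probe look-alikes are:
- black/green in the beech block at (382,235)
- a bigger black one at (428,219)
- pink at (343,209)
- purple at (405,275)

By the description, the small black one in the block is meant. I'll check it in a close crop and measure.

```bash
python3 - <<'E'
from h import *
t=cv2.imread('pics/top0.png'); s=cv2.imread('pics/side0.png')
def crop(im,x,y,w,h,k): return cv2.resize(im[y:y+h,x:x+w],None,fx=k,fy=k,interpolation=cv2.INTER_CUBIC)
a=np.hstack([crop(t,180,235,80,60,5),crop(t,330,190,80,60,5)])
b=np.hstack([crop(s,255,245,80,60,5),crop(s,310,110,106,100,3)[:300,:318],np.zeros((300,82,3),np.uint8)])
cv2.imwrite('pics/crop1.png',np.vstack([a,b]))
ci=cam('top');cs=cam('side')
def blobs(im,lo,hi,ci,z,tag,minA=6):
    m=cv2.inRange(cv2.cvtColor(im,cv2.COLOR_BGR2HSV),lo,hi)
    n,_,st,c=cv2.connectedComponentsWithStats(m)
    for i in range(1,n):
        if st[i,4]>=minA: print(tag,c[i].round(1),st[i,2:5],onz(ci,*c[i],z).round(4))
blobs(t,(100,120,80),(125,255,255),ci,.09,'blue top')
blobs(s,(100,120,80),(125,255,255),cs,.09,'blue side')
blobs(t,(45,120,80),(80,255,255),ci,.144,'green top')
blobs(s,(45,120,80),(80,255,255),cs,.144,'green side')
blobs(t,(8,90,90),(18,255,255),ci,.064,'wood top',30)
blobs(t,(0,150,60),(6,255,255),ci,.048,'red',4)
blobs(t,(135,60,60),(175,255,255),ci,.1,'pink',4)
E
```

```text
blue top [238.  158.7] [3 3 7] [0.7486 0.1045 0.09  ]
blue top [120.1 206.9] [ 24  39 354] [0.6215 0.3875 0.09  ]
blue top [231.9 272.9] [3 3 8] [0.4704 0.1088 0.09  ]
blue side [164.4 278.7] [ 20  39 153] [0.65   0.3759 0.09  ]
blue side [175.5 307.7] [4 4 6] [0.5675 0.4023 0.09  ]
green top [103.2 202.4] [ 13  38 152] [0.6248 0.4112 0.144 ]
green top [434.2 216.3] [10 10 76] [ 0.613  -0.3572  0.144 ]
green top [385.6 232.8] [ 6  6 32] [ 0.5718 -0.2456  0.144 ]
green top [195.  272.5] [ 5  6 30] [0.469  0.1886 0.144 ]
green top [409.5 275.4] [ 8  6 36] [ 0.4764 -0.2996  0.144 ]
green side [384.1 122.6] [ 7  4 25] [ 0.6494 -0.4028  0.144 ]
green side [369.8 156.2] [ 5  4 12] [ 0.5753 -0.2449  0.144 ]
green side [410.9 164.5] [ 5  4 11] [ 0.4766 -0.2938  0.144 ]
green side [150.2 283.2] [ 18  29 124] [0.6172 0.4211 0.144 ]
green side [276. 289.] [ 7  5 23] [0.4247 0.2423 0.144 ]
wood top [239.2 162.9] [12 16 97] [0.7438 0.1034 0.064 ]
wood top [117.5 205.2] [ 60  59 823] [0.6287 0.4023 0.064 ]
wood top [378.7 235.4] [ 38  37 719] [ 0.5714 -0.2452  0.064 ]
wood top [233.3 273.5] [14 11 60] [0.469  0.1075 0.064 ]
red [ 93.2 200.4] [ 20  40 304] [0.6413 0.4699 0.048 ]
red [205.9 272.4] [ 2 16 17] [0.4696 0.1765 0.048 ]
pink [338.4 211.9] [ 15  15 137] [ 0.6224 -0.1421  0.1   ]
pink [401.  275.1] [10 11 59] [ 0.4768 -0.2906  0.1   ]
```

View pics/crop1.png

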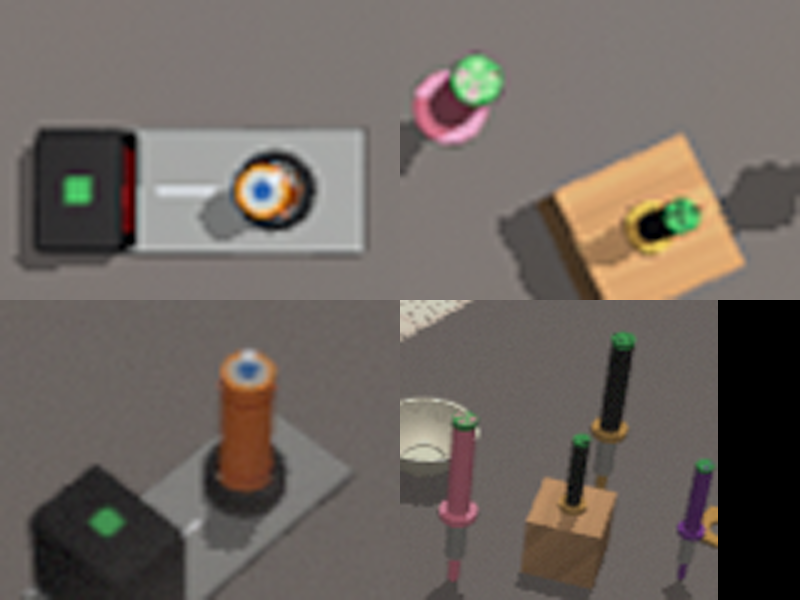

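The crop confirms the probe: the small black one with green end and brass collar stands in the block at about (0.572, -0.245), and the bigger one stands behind it. The roll is at (0.470, 0.109), with the scanner towards +y. The label is not visible on the scanner side, so I'll look at it from close by with the wrist camera.

Call:
{"name": "send_rows", "arguments": {
  "commands": [
    {"x": 2.9, "y": -1.8, "fingers": 0},
    {"x": 2.9, "y": -1.8, "fingers": 0},
    {"x": 2.9, "y": -1.8, "fingers": 0},
    {"x": 2.9, "y": -1.8, "fingers": 0},
    {"x": 2.9, "y": -1.8, "fingers": 0},
    {"x": 2.9, "y": -1.8, "fingers": 0},
    {"x": 2.9, "y": -1.8, "fingers": 0},
    {"x": 2.9, "y": -1.8, "fingers": 0}
  ]
}}

```text
schema error: expected keys fingers, x, y, z, rx, ry, rz
```

Call:
{"name": "send_rows", "arguments": {
  "commands": [
    {"x": 2.9, "y": -1.8, "fingers": 0},
    {"x": 2.9, "y": -1.8, "fingers": 0},
    {"x": 2.9, "y": -1.8, "fingers": 0},
    {"x": 2.9, "y": -1.8, "fingers": 0},
    {"x": 1.1, "y": -3.2, "fingers": 0},
    {"x": 1.1, "y": -3.2, "fingers": 0},
    {"x": 1.1, "y": -3.2, "fingers": 0},
    {"x": 1.1, "y": -3.2, "fingers": 0}
  ]
}}

```text
schema error: expected keys fingers, x, y, z, rx, ry, rz
```

Call:
{"name": "send_rows", "arguments": {
  "commands": [
    {"x": 1.1, "y": -3.2, "fingers": 0},
    {"x": 1.1, "y": -3.2, "fingers": 0},
    {"x": 1.1, "y": -3.2, "fingers": 0},
    {"x": 1.1, "y": -3.2, "fingers": 0},
    {"x": 1.1, "y": -3.2, "fingers": 0},
    {"x": 1.1, "y": -3.2, "fingers": 0},
    {"fingers": 0},
    {"fingers": 0}
  ]
}}

```text
schema error: expected keys fingers, x, y, z, rx, ry, rz
```

```bash
python3 - <<'E'
from h import *
o=env.get_obs(); print(o['position'],o['eef_rot'].round(3),o['qpos'].round(2),o['time_s'],o['ft_force'])
ci,im=save('wrist','w1.png')
print([proj(ci,(.470,.109,z)) for z in (.09,.0)])
m=cv2.inRange(cv2.cvtColor(im,cv2.COLOR_RGB2HSV),(100,120,80),(125,255,255))
n,_,st,c=cv2.connectedComponentsWithStats(m)
for i in range(1,n):
    if st[i,4]>15: print(c[i],st[i],onz(ci,*c[i],.09))
E
```

```text
[ 0.1713054  -0.60080493  0.40406072] [[ 0.962  0.274 -0.   ]
 [ 0.274 -0.962  0.001]
 [-0.    -0.001 -1.   ]] [ 1.33  0.69 -0.19  1.57  0.16  0.9  -0.22] 0.15 [-0.56406131 -0.41585008  0.01655859]
[(np.float64(-912.8132728284554), np.float64(-730.1926177604402)), (np.float64(-474.80826054828236), np.float64(-418.34051499902796))]
[421.8679962  232.15004748] [ 381  207  149   72 2106] [ 0.17886524 -0.74372991  0.09      ]
[376.30279898 335.69720102] [369 312  17  45 393] [ 0.04778233 -0.74524977  0.09      ]
```

View pics/w1.png

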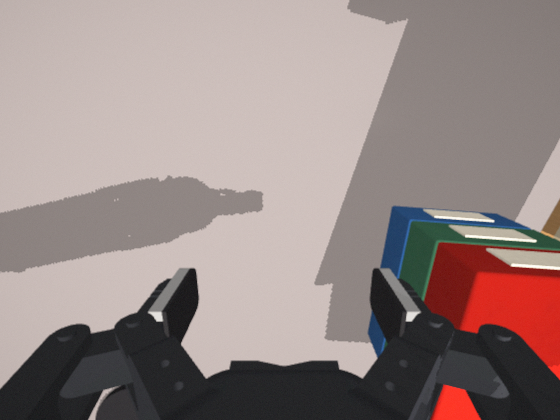

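The moves were refused because every key is required, so this is still the start pose: the pads at (180,295) and (395,295), and a card box at right. I'm resending with full rows.

Call:
{"name": "send_rows", "arguments": {
  "commands": [
    {"fingers": 0, "x": 2.9, "y": -1.8, "z": 0, "rx": 0, "ry": 0, "rz": 0},
    {"fingers": 0, "x": 2.9, "y": -1.8, "z": 0, "rx": 0, "ry": 0, "rz": 0},
    {"fingers": 0, "x": 2.9, "y": -1.8, "z": 0, "rx": 0, "ry": 0, "rz": 0},
    {"fingers": 0, "x": 2.9, "y": -1.8, "z": 0, "rx": 0, "ry": 0, "rz": 0},
    {"fingers": 0, "x": 2.9, "y": -1.8, "z": 0, "rx": 0, "ry": 0, "rz": 0},
    {"fingers": 0, "x": 2.9, "y": -1.8, "z": 0, "rx": 0, "ry": 0, "rz": 0},
    {"fingers": 0, "x": 2.9, "y": -1.8, "z": 0, "rx": 0, "ry": 0, "rz": 0},
    {"fingers": 0, "x": 2.9, "y": -1.8, "z": 0, "rx": 0, "ry": 0, "rz": 0}
  ]
}}

```text
time_s: 0.87
position: [0.3559, -0.3976, 0.4047]
eef_rot: [[0.962, 0.274, -0.0], [0.274, -0.962, 0.0], [-0.0, -0.0, -1.0]]
ft_force: [0.1, 0.3, 0.4]
gripper_width: 1.003
gripper_force: 0.0
```

Call:
{"name": "send_rows", "arguments": {
  "commands": [
    {"fingers": 0, "x": 2.9, "y": -1.8, "z": 0, "rx": 0, "ry": 0, "rz": 0},
    {"fingers": 0, "x": 2.9, "y": -1.8, "z": 0, "rx": 0, "ry": 0, "rz": 0},
    {"fingers": 0, "x": 2.9, "y": -1.8, "z": 0, "rx": 0, "ry": 0, "rz": 0},
    {"fingers": 0, "x": 2.9, "y": -1.8, "z": 0, "rx": 0, "ry": 0, "rz": 0},
    {"fingers": 0, "x": 1.1, "y": -3.2, "z": 0, "rx": 0, "ry": 0, "rz": 0},
    {"fingers": 0, "x": 1.1, "y": -3.2, "z": 0, "rx": 0, "ry": 0, "rz": 0},
    {"fingers": 0, "x": 1.1, "y": -3.2, "z": 0, "rx": 0, "ry": 0, "rz": 0},
    {"fingers": 0, "x": 1.1, "y": -3.2, "z": 0, "rx": 0, "ry": 0, "rz": 0}
  ]
}}

```text
time_s: 1.53
position: [0.4539, -0.1611, 0.4046]
eef_rot: [[0.962, 0.274, -0.0], [0.274, -0.962, 0.0], [-0.0, -0.0, -1.0]]
ft_force: [0.6, 0.7, -0.6]
gripper_width: 0.999
gripper_force: 0.0
```

Call:
{"name": "send_rows", "arguments": {
  "commands": [
    {"fingers": 0, "x": 1.1, "y": -3.2, "z": 0, "rx": 0, "ry": 0, "rz": 0},
    {"fingers": 0, "x": 1.1, "y": -3.2, "z": 0, "rx": 0, "ry": 0, "rz": 0},
    {"fingers": 0, "x": 1.1, "y": -3.2, "z": 0, "rx": 0, "ry": 0, "rz": 0},
    {"fingers": 0, "x": 1.1, "y": -3.2, "z": 0, "rx": 0, "ry": 0, "rz": 0},
    {"fingers": 0, "x": 1.1, "y": -3.2, "z": 0, "rx": 0, "ry": 0, "rz": 0},
    {"fingers": 0, "x": 1.1, "y": -3.2, "z": 0, "rx": 0, "ry": 0, "rz": 0},
    {"fingers": 0, "x": 1.1, "y": -3.2, "z": 0, "rx": 0, "ry": 0, "rz": 0},
    {"fingers": 0, "x": 0, "y": 0, "z": 0, "rx": 0, "ry": 0, "rz": 0}
  ]
}}

```text
time_s: 2.2
position: [0.4668, 0.0817, 0.4049]
eef_rot: [[0.958, 0.286, 0.002], [0.286, -0.958, 0.006], [0.004, -0.005, -1.0]]
ft_force: [0.6, 0.4, -0.0]
gripper_width: 1.001
gripper_force: 0.0
```

```bash
python3 - <<'E'
from h import *
o=env.get_obs(); print(o['position'],o['eef_rot'].round(3),o['qpos'].round(2),o['time_s'],o['ft_force'])
ci,im=save('wrist','w2.png')
print([proj(ci,(.470,.109,z)) for z in (.09,.0)])
m=cv2.inRange(cv2.cvtColor(im,cv2.COLOR_RGB2HSV),(100,120,80),(125,255,255))
n,_,st,c=cv2.connectedComponentsWithStats(m)
for i in range(1,n):
    if st[i,4]>15: print(c[i],st[i],onz(ci,*c[i],.09))
E
```

```text
[0.46680903 0.08167202 0.40493082] [[ 0.958  0.286  0.002]
 [ 0.286 -0.958  0.006]
 [ 0.004 -0.005 -1.   ]] [-0.19  0.49 -0.12  2.01  0.09  0.64 -1.64] 2.2 [ 0.60070065  0.42174506 -0.00784227]
[(np.float64(260.0394622260119), np.float64(191.77547686106277)), (np.float64(265.7600344311895), np.float64(176.09882840986393))]
[260.25 191.4 ] [256 188   9   8  60] [0.47042132 0.1089016  0.09      ]
```

View pics/w2.png

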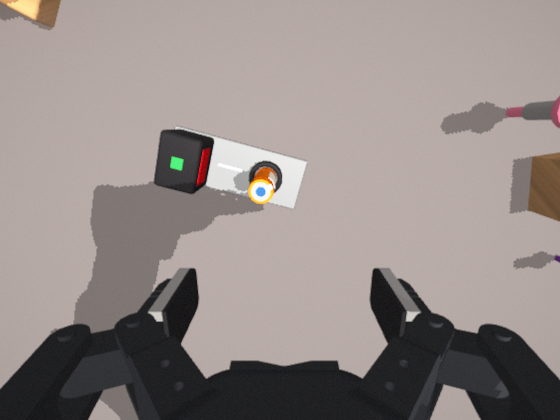

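The wrist view shows the roll's blue dot at (260,191), the scanner at (185,160) and its red window edge at (204,168). Both cameras give (0.470, 0.109) for the roll. I'll centre over it and come lower to read the tick.

Call:
{"name": "send_rows", "arguments": {
  "commands": [
    {"fingers": 0, "x": 0.4, "y": -0.8, "z": 3, "rx": 0, "ry": 0, "rz": 0},
    {"fingers": 0, "x": 0.4, "y": -0.8, "z": 3, "rx": 0, "ry": 0, "rz": 0},
    {"fingers": 0, "x": 0.3, "y": -0.9, "z": 3, "rx": 0, "ry": 0, "rz": 0},
    {"fingers": 0, "x": 0, "y": 0, "z": 1, "rx": 0, "ry": 0, "rz": 0},
    {"fingers": 0, "x": 0, "y": 0, "z": 0, "rx": 0, "ry": 0, "rz": 0},
    {"fingers": 0, "x": 0, "y": 0, "z": 0, "rx": 0, "ry": 0, "rz": 0}
  ]
}}

```text
time_s: 2.75
position: [0.4704, 0.0997, 0.3044]
eef_rot: [[0.962, 0.273, -0.001], [0.273, -0.962, -0.001], [-0.002, 0.001, -1.0]]
ft_force: [0.0, -0.4, -0.1]
gripper_width: 0.998
gripper_force: 0.0
```

```bash
cat > tick.py <<'E'
from h import *
import sys
o=env.get_obs(); print(o['position'],o['eef_rot'].round(3)[:2,:2],o['qpos'].round(2),o['time_s'])
ci,im=save('wrist',sys.argv[1])
hsv=cv2.cvtColor(im,cv2.COLOR_RGB2HSV)
m=cv2.inRange(hsv,(100,120,80),(125,255,255))
n,_,st,c=cv2.connectedComponentsWithStats(m)
for i in range(1,n):
    if st[i,4]>30: print('blue',c[i],st[i],onz(ci,*c[i],.09))
p0=onz(ci,*c[1+np.argmax(st[1:,4])],.09)
prof=[]
for a in range(0,360,10):
    v=[]
    for r in (.0075,.009,.0105):
        u,w=proj(ci,p0+r*np.array([np.cos(np.radians(a)),np.sin(np.radians(a)),0]))
        v.append(hsv[int(round(w)),int(round(u)),1])
    prof.append((a,[int(x) for x in v]))
print(prof)
u,v=map(int,proj(ci,p0)); x0,y0=max(u-70,0),max(v-55,0)
cv2.imwrite('pics/c_'+sys.argv[1],cv2.resize(im[y0:y0+110,x0:x0+140,::-1],None,fx=5,fy=5,interpolation=cv2.INTER_CUBIC))
E
python3 tick.py w3.png
```

```text
[0.47037426 0.09971014 0.3044099 ] [[ 0.962  0.273]
 [ 0.273 -0.962]] [-0.26  0.68 -0.07  2.09  0.12  0.38 -1.72] 2.75
blue [270.95070423 236.        ] [264 230  14  13 142] [0.47041196 0.10895247 0.09      ]
[(0, [4, 4, 202]), (10, [3, 15, 217]), (20, [4, 18, 219]), (30, [4, 2, 223]), (40, [3, 21, 225]), (50, [3, 25, 220]), (60, [4, 8, 223]), (70, [4, 3, 228]), (80, [9, 6, 232]), (90, [14, 25, 238]), (100, [13, 75, 239]), (110, [11, 79, 237]), (120, [8, 23, 233]), (130, [5, 10, 239]), (140, [3, 43, 243]), (150, [8, 118, 241]), (160, [11, 55, 245]), (170, [11, 46, 248]), (180, [13, 80, 238]), (190, [13, 13, 244]), (200, [12, 13, 243]), (210, [12, 44, 252]), (220, [13, 43, 241]), (230, [13, 65, 251]), (240, [12, 43, 244]), (250, [12, 46, 241]), (260, [13, 10, 225]), (270, [9, 43, 241]), (280, [11, 13, 242]), (290, [16, 95, 239]), (300, [7, 12, 27]), (310, [8, 7, 0]), (320, [0, 0, 0]), (330, [0, 1, 66]), (340, [3, 3, 216]), (350, [2, 22, 229])]
```

View pics/c_w3.png

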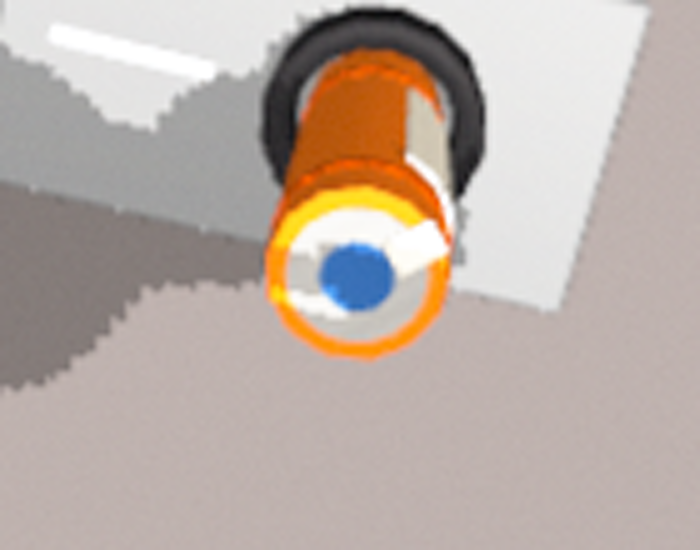

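The crop shows the blue dot at (357,277) with the tick running to the right and slightly up, to (445,235). The label is visible on the right side at (425,130). In the world frame the tick azimuth is about 315°, and the scanner is near 90°. I'll refine both angles.

```bash
cat > ang.py <<'E'
from h import *
import sys
def tick(ci,im,z=.09):
    hsv=cv2.cvtColor(im,cv2.COLOR_RGB2HSV)
    m=cv2.inRange(hsv,(100,120,80),(125,255,255)); n,_,st,c=cv2.connectedComponentsWithStats(m)
    p0=onz(ci,*c[1+np.argmax(st[1:,4])],z); S=[]
    for a in np.arange(0,360,2.):
        u=[proj(ci,p0+r*np.array([np.cos(np.radians(a)),np.sin(np.radians(a)),0])) for r in (.0103,.0109,.0115)]
        s=cv2.remap(hsv[:,:,1],np.float32([[x[0] for x in u]]),np.float32([[x[1] for x in u]]),cv2.INTER_LINEAR).mean()
        if s<110: S.append(a)
    S=np.radians(S); return p0,np.degrees(np.angle(np.exp(1j*S).mean())),len(S)*2
E
python3 - <<'E'
from ang import *
im=cv2.imread('pics/w3.png')[:,:,::-1].copy(); ci=cam('wrist'); print(tick(ci,im))
# white guide line near the seat, wrist; z=.006
for name,c in (('w3',ci),('top0',cam('top'))):
    g=cv2.imread('pics/%s.png'%name); mx=g.min(2)
    us=np.array([proj(c,(.4704+dx,.1089+dy,.006)) for dx in(-.012,.012) for dy in(.022,.065)])
    x0,y0=us.min(0).astype(int); x1,y1=us.max(0).astype(int)
    sub=mx[max(y0,0):y1,max(x0,0):x1]; ys,xs=np.where(sub>max(238,sub.max()-14)); P=np.array([onz(c,x+max(x0,0),y+max(y0,0),.006)[:2] for x,y in zip(xs,ys)])
    vx,vy,px,py=cv2.fitLine(np.float32(P),cv2.DIST_L2,0,.01,.01).ravel(); print(name,sub.max(),len(P),P.min(0),P.max(0),np.degrees(np.arctan2(vy,vx)),'line mean',px,py)
# plate edges in top
g=cv2.imread('pics/top0.png'); h=cv2.cvtColor(g,cv2.COLOR_BGR2HSV)
m=np.zeros(g.shape[:2],np.uint8); m[255:292,206:258]=cv2.inRange(h[255:292,206:258],(0,0,150),(180,30,255))
m=cv2.morphologyEx(m,cv2.MORPH_OPEN,np.ones((3,3))); c=max(cv2.findContours(m,0,1)[0],key=cv2.contourArea); r=cv2.minAreaRect(c); print(r)
T=cam('top'); print([onz(T,*p,.006)[:2].round(4) for p in cv2.boxPoints(r)])
E
```

```text
(array([0.47084226, 0.1091051 , 0.09      ]), np.float64(-46.00000000000001), 30)
w3 255 141 [0.4674163  0.14014632] [0.4719513  0.17036947] -88.18201 line mean 0.4696909 0.15548407Traceback (most recent call last):
  File "<stdin>", line 9, in <module>
cv2.error: OpenCV(4.12.0) /io/opencv/modules/imgproc/src/linefit.cpp:618: error: (-215:Assertion failed) npoints2 >= 0 || npoints3 >= 0 in function 'fitLine'
```

The tick is at 314° and the guide line at 91.8°, so the roll must turn about 138° counter-clockwise (negative rz). That keeps q7 in range. I'll centre and descend, then grip gently.

Call:
{"name": "send_rows", "arguments": {
  "commands": [
    {"fingers": 0.3, "x": 0.28, "y": -0.89, "z": 0, "rx": 0, "ry": 0, "rz": 0},
    {"fingers": 0.3, "x": 0, "y": 0, "z": 2, "rx": 0, "ry": 0, "rz": 0},
    {"fingers": 0.3, "x": 0, "y": 0, "z": 0, "rx": 0, "ry": 0, "rz": 0},
    {"fingers": 0.3, "x": 0, "y": 0, "z": 0, "rx": 0, "ry": 0, "rz": 0},
    {"fingers": 0.3, "x": 0, "y": 0, "z": 0, "rx": 0, "ry": 0, "rz": 0},
    {"fingers": 0.3, "x": 0, "y": 0, "z": 0, "rx": 0, "ry": 0, "rz": 0}
  ],
  "force": 25
}}

```text
time_s: 3.3
position: [0.4709, 0.1101, 0.2856]
eef_rot: [[0.962, 0.274, 0.001], [0.274, -0.962, 0.0], [0.001, 0.0, -1.0]]
ft_force: [-0.1, -0.2, -0.3]
gripper_width: 0.702
gripper_force: 0.0
```

Call:
{"name": "send_rows", "arguments": {
  "commands": [
    {"fingers": 0.3, "x": -0.04, "y": 0.1, "z": 1.8, "rx": 0, "ry": 0, "rz": 0},
    {"fingers": 0.3, "x": 0, "y": 0, "z": 1.8, "rx": 0, "ry": 0, "rz": 0},
    {"fingers": 0.3, "x": 0, "y": 0, "z": 1.6, "rx": 0, "ry": 0, "rz": 0},
    {"fingers": 0.3, "x": 0, "y": 0, "z": 0, "rx": 0, "ry": 0, "rz": 0},
    {"fingers": 0.3, "x": 0, "y": 0, "z": 0, "rx": 0, "ry": 0, "rz": 0},
    {"fingers": 0.3, "x": 0, "y": 0, "z": 0, "rx": 0, "ry": 0, "rz": 0}
  ]
}}

```text
time_s: 3.8
position: [0.4708, 0.1091, 0.2336]
eef_rot: [[0.962, 0.274, 0.001], [0.274, -0.962, 0.0], [0.001, 0.0, -1.0]]
ft_force: [0.5, 0.3, -0.6]
gripper_width: 0.701
gripper_force: 0.0
```

Call:
{"name": "send_rows", "arguments": {
  "commands": [
    {"fingers": 0.5, "x": 0, "y": 0, "z": 0, "rx": 0, "ry": 0, "rz": 0},
    {"fingers": 0.6, "x": 0, "y": 0, "z": 0, "rx": 0, "ry": 0, "rz": 0},
    {"fingers": 0.7, "x": 0, "y": 0, "z": 0, "rx": 0, "ry": 0, "rz": 0},
    {"fingers": 0.8, "x": 0, "y": 0, "z": 0, "rx": 0, "ry": 0, "rz": 0},
    {"fingers": 0.9, "x": 0, "y": 0, "z": 0, "rx": 0, "ry": 0, "rz": 0},
    {"fingers": 0.9, "x": 0, "y": 0, "z": 0, "rx": 0, "ry": 0, "rz": 0},
    {"fingers": 0.9, "x": 0, "y": 0, "z": 0, "rx": 0, "ry": 0, "rz": 0},
    {"fingers": 0.9, "x": 0, "y": 0, "z": 0, "rx": 0, "ry": 0, "rz": 0}
  ],
  "force": 25
}}

```text
time_s: 4.47
position: [0.4708, 0.109, 0.2334]
eef_rot: [[0.962, 0.274, 0.001], [0.274, -0.962, 0.0], [0.001, 0.0, -1.0]]
ft_force: [-1.0, 0.3, 6.6]
gripper_width: 0.29
gripper_force: 24.3
```

Call:
{"name": "send_rows", "arguments": {
  "commands": [
    {"fingers": 0.9, "x": 0, "y": 0, "z": -0.05, "rx": 0, "ry": 0, "rz": 0},
    {"fingers": 0.9, "x": 0, "y": 0, "z": 0, "rx": 0, "ry": 0, "rz": 0},
    {"fingers": 0.9, "x": 0, "y": 0, "z": 0, "rx": 0, "ry": 0, "rz": -0.06},
    {"fingers": 0.9, "x": 0, "y": 0, "z": 0, "rx": 0, "ry": 0, "rz": -0.08},
    {"fingers": 0.9, "x": 0, "y": 0, "z": 0, "rx": 0, "ry": 0, "rz": -0.08},
    {"fingers": 0.9, "x": 0, "y": 0, "z": 0, "rx": 0, "ry": 0, "rz": -0.08}
  ]
}}

```text
time_s: 4.97
position: [0.471, 0.1095, 0.2334]
eef_rot: [[0.835, 0.55, 0.002], [0.55, -0.835, 0.001], [0.002, 0.0, -1.0]]
ft_force: [1.1, 0.9, 3.0]
gripper_width: 0.279
gripper_force: 24.9
```

Call:
{"name": "send_rows", "arguments": {
  "commands": [
    {"fingers": 0.9, "x": 0, "y": 0, "z": 0, "rx": 0, "ry": 0, "rz": -0.09},
    {"fingers": 0.9, "x": 0, "y": 0, "z": 0, "rx": 0, "ry": 0, "rz": -0.09},
    {"fingers": 0.9, "x": 0, "y": 0, "z": 0, "rx": 0, "ry": 0, "rz": -0.09},
    {"fingers": 0.9, "x": 0, "y": 0, "z": 0, "rx": 0, "ry": 0, "rz": -0.09},
    {"fingers": 0.9, "x": 0, "y": 0, "z": 0, "rx": 0, "ry": 0, "rz": -0.09},
    {"fingers": 0.9, "x": 0, "y": 0, "z": 0, "rx": 0, "ry": 0, "rz": -0.09},
    {"fingers": 0.9, "x": 0, "y": 0, "z": 0, "rx": 0, "ry": 0, "rz": -0.09},
    {"fingers": 0.9, "x": 0, "y": 0, "z": 0, "rx": 0, "ry": 0, "rz": 0}
  ]
}}

```text
time_s: 5.63
position: [0.4709, 0.1096, 0.2334]
eef_rot: [[0.353, 0.936, 0.001], [0.936, -0.353, 0.002], [0.002, 0.001, -1.0]]
ft_force: [-0.1, 1.1, 3.7]
gripper_width: 0.281
gripper_force: 24.9
```

Call:
{"name": "send_rows", "arguments": {
  "commands": [
    {"fingers": 0.9, "x": 0, "y": 0, "z": 0, "rx": 0, "ry": 0, "rz": -0.09},
    {"fingers": 0.9, "x": 0, "y": 0, "z": 0, "rx": 0, "ry": 0, "rz": -0.09},
    {"fingers": 0.9, "x": 0, "y": 0, "z": 0, "rx": 0, "ry": 0, "rz": -0.09},
    {"fingers": 0.9, "x": 0, "y": 0, "z": 0, "rx": 0, "ry": 0, "rz": -0.09},
    {"fingers": 0.9, "x": 0, "y": 0, "z": 0, "rx": 0, "ry": 0, "rz": -0.09},
    {"fingers": 0.9, "x": 0, "y": 0, "z": 0, "rx": 0, "ry": 0, "rz": -0.09},
    {"fingers": 0.9, "x": 0, "y": 0, "z": 0, "rx": 0, "ry": 0, "rz": -0.09},
    {"fingers": 0.9, "x": 0, "y": 0, "z": 0, "rx": 0, "ry": 0, "rz": 0}
  ]
}}

```text
time_s: 6.3
position: [0.471, 0.1095, 0.2335]
eef_rot: [[-0.264, 0.965, 0.001], [0.965, 0.264, 0.001], [0.001, 0.002, -1.0]]
ft_force: [0.5, 0.8, 4.6]
gripper_width: 0.283
gripper_force: 25.1
```

```bash
python3 - <<'E'
from h import *
o=env.get_obs(); print(o['position'],o['qpos'].round(2),np.degrees(np.arctan2(o['eef_rot'][1,0],o['eef_rot'][0,0])),o['ft_force'],o['torque'])
E
```

```text
[0.4709567  0.10945577 0.23345628] [-0.13  0.83 -0.32  2.11  0.82  0.32 -0.87] 105.298369975213 [0.49200013 0.82720011 4.59864209] [ 0.2163928  -0.24825814  0.04759547]
```

Call:
{"name": "send_rows", "arguments": {
  "commands": [
    {"fingers": 0.9, "x": 0, "y": 0, "z": 0, "rx": 0, "ry": 0, "rz": -0.1},
    {"fingers": 0.9, "x": 0, "y": 0, "z": 0, "rx": 0, "ry": 0, "rz": -0.1},
    {"fingers": 0.9, "x": 0, "y": 0, "z": 0, "rx": 0, "ry": 0, "rz": -0.1},
    {"fingers": 0.9, "x": 0, "y": 0, "z": 0, "rx": 0, "ry": 0, "rz": -0.1},
    {"fingers": 0.9, "x": 0, "y": 0, "z": 0, "rx": 0, "ry": 0, "rz": -0.1},
    {"fingers": 0.9, "x": 0, "y": 0, "z": 0, "rx": 0, "ry": 0, "rz": -0.1},
    {"fingers": 0.9, "x": 0, "y": 0, "z": 0, "rx": 0, "ry": 0, "rz": -0.1},
    {"fingers": 0.9, "x": 0, "y": 0, "z": 0, "rx": 0, "ry": 0, "rz": -0.1}
  ]
}}

```text
time_s: 6.97
position: [0.4709, 0.1094, 0.2335]
eef_rot: [[-0.876, 0.482, 0.001], [0.482, 0.876, 0.001], [-0.001, 0.001, -1.0]]
ft_force: [0.8, 1.1, 3.5]
gripper_width: 0.282
gripper_force: 25.1
```

Call:
{"name": "send_rows", "arguments": {
  "commands": [
    {"fingers": 0.9, "x": 0, "y": 0, "z": 0, "rx": 0, "ry": 0, "rz": -0.05},
    {"fingers": 0.9, "x": 0, "y": 0, "z": 0, "rx": 0, "ry": 0, "rz": 0},
    {"fingers": 0.9, "x": 0, "y": 0, "z": 0, "rx": 0, "ry": 0, "rz": 0}
  ]
}}

```text
time_s: 7.22
position: [0.4709, 0.1093, 0.2334]
eef_rot: [[-0.897, 0.442, 0.001], [0.442, 0.897, 0.001], [-0.0, 0.001, -1.0]]
ft_force: [1.0, 0.6, 4.4]
gripper_width: 0.283
gripper_force: 25.2
```

```bash
python3 - <<'E'
from ang import *
o=env.get_obs(); print(o['position'],o['qpos'].round(2),np.degrees(np.arctan2(o['eef_rot'][1,0],o['eef_rot'][0,0])),o['ft_force'],o['torque'])
ci,im=save('wrist','w4.png'); print(tick(ci,im))
E
```

```text
[0.47090607 0.1093447  0.23344457] [ 0.    0.87 -0.54  2.1   1.05  0.47 -0.25] 153.7598925370052 [1.04695589 0.63746338 4.42281039] [ 0.20766144 -0.24659121 -0.02317085]
(array([0.46866958, 0.11006319, 0.09      ]), np.float64(90.0), 30)
```

The tick now reads 90°, with the scanner at about 91.8°, so it is squarely facing. I'll release and rise.

Call:
{"name": "send_rows", "arguments": {
  "commands": [
    {"fingers": 0.65, "x": 0, "y": 0, "z": 0, "rx": 0, "ry": 0, "rz": 0},
    {"fingers": 0.6, "x": 0, "y": 0, "z": 0, "rx": 0, "ry": 0, "rz": 0},
    {"fingers": 0.5, "x": 0, "y": 0, "z": 0, "rx": 0, "ry": 0, "rz": 0},
    {"fingers": 0.3, "x": 0, "y": 0, "z": 0, "rx": 0, "ry": 0, "rz": 0},
    {"fingers": 0.3, "x": 0, "y": 0, "z": 0, "rx": 0, "ry": 0, "rz": 0},
    {"fingers": 0.3, "x": 0, "y": 0, "z": 0, "rx": 0, "ry": 0, "rz": 0}
  ]
}}

```text
time_s: 7.77
position: [0.4704, 0.109, 0.233]
eef_rot: [[-0.899, 0.439, -0.0], [0.439, 0.899, -0.0], [0.0, -0.0, -1.0]]
ft_force: [0.9, 0.2, 0.8]
gripper_width: 0.698
gripper_force: 0.0
```

Call:
{"name": "send_rows", "arguments": {
  "commands": [
    {"fingers": 0.3, "x": 0, "y": 0, "z": -1.5, "rx": 0, "ry": 0, "rz": 0},
    {"fingers": 0.3, "x": 0, "y": 0, "z": -2.5, "rx": 0, "ry": 0, "rz": 0},
    {"fingers": 0.3, "x": 0, "y": 0, "z": -3, "rx": 0, "ry": 0, "rz": 0},
    {"fingers": 0.3, "x": 0, "y": 0, "z": -3, "rx": 0, "ry": 0, "rz": 0},
    {"fingers": 0.3, "x": 0, "y": 0, "z": 0, "rx": 0, "ry": 0, "rz": 0},
    {"fingers": 0.3, "x": 0, "y": 0, "z": 0, "rx": 0, "ry": 0, "rz": 0}
  ]
}}

```text
time_s: 8.27
position: [0.4709, 0.1091, 0.3344]
eef_rot: [[-0.898, 0.439, 0.003], [0.439, 0.898, 0.001], [-0.002, 0.002, -1.0]]
ft_force: [-0.3, 0.2, -1.1]
gripper_width: 0.698
gripper_force: 0.0
```

```bash
python3 - <<'E'
from ang import *
o=env.get_obs(); print(o['position'],o['qpos'].round(2),np.degrees(np.arctan2(o['eef_rot'][1,0],o['eef_rot'][0,0])),o['ft_force'])
ci,im=save('wrist','w5.png'); print(tick(ci,im)); T,it=save('top','top5.png')
u,v=map(int,proj(ci,(.47,.109,.05))); u0,v0=max(u-70,0),max(v-70,0)
cv2.imwrite('pics/c5.png',cv2.resize(im[v0:v0+140,u0:u0+140,::-1],None,fx=4,fy=4,interpolation=cv2.INTER_CUBIC))
# probe: collar/handle in top + side
for n,f in(('top','top0.png'),('side','side0.png')):
    c=cam(n); h=cv2.cvtColor(cv2.imread('pics/'+f),cv2.COLOR_BGR2HSV); u,v=map(int,proj(c,(.5725,-.245,.144)))
    m=cv2.inRange(h,(40,80,50),(85,255,255)); z=np.zeros_like(m); z[v-8:v+9,u-8:u+9]=m[v-8:v+9,u-8:u+9]
    M=cv2.moments(z,True); g=(M['m10']/M['m00'],M['m01']/M['m00']); print(n,g,onz(c,*g,.144)); 
    if n=='top': A=ray(c,*g)
    else: B=ray(c,*g)
K=np.linalg.lstsq(np.c_[A[1],-B[1]],B[0]-A[0],rcond=None)[0]; print('2view',A[0]+K[0]*A[1],B[0]+K[1]*B[1])
E
```

```text
[0.47086529 0.109107   0.33443863] [ 0.13  0.71 -0.74  2.04  0.78  0.69 -0.01] 153.9545291588133 [-0.30664445  0.1903519  -1.14588012]
(array([0.4690592 , 0.11037984, 0.09      ]), np.float64(91.0), 32)
top (385.825, 232.925) [ 0.57154744 -0.24620696  0.144     ]
side (370.0, 156.5) [ 0.57390639 -0.24420456  0.144     ]
2view [ 0.57154442 -0.2461993   0.14403747] [ 0.57401216 -0.24435985  0.14386067]
```

View pics/c5.png

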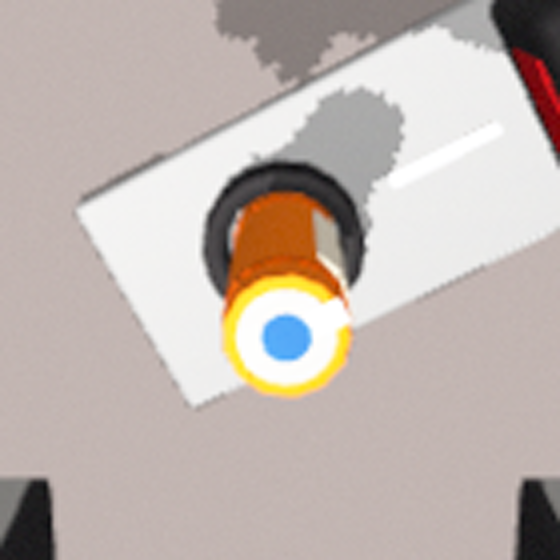

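The tick runs along the guide line towards the scanner, the roll is seated and released, and step 1 looks met. The probe handle is near (0.573, -0.245) with its top at 0.144, which matches its stated size. I'll go above it.

Call:
{"name": "send_rows", "arguments": {
  "commands": [
    {"fingers": 0.3, "x": 0, "y": 0, "z": -3.3, "rx": 0, "ry": 0, "rz": 0},
    {"fingers": 0.3, "x": 0, "y": 0, "z": -3.3, "rx": 0, "ry": 0, "rz": 0},
    {"fingers": 0.3, "x": -2, "y": -2.2, "z": 0, "rx": 0, "ry": 0, "rz": 0},
    {"fingers": 0.3, "x": -2, "y": -2.2, "z": 0, "rx": 0, "ry": 0, "rz": 0},
    {"fingers": 0.3, "x": -2, "y": -2.2, "z": 0, "rx": 0, "ry": 0, "rz": 0},
    {"fingers": 0.3, "x": -2, "y": -2.2, "z": 0, "rx": 0, "ry": 0, "rz": 0},
    {"fingers": 0.3, "x": -2, "y": -2.2, "z": 0, "rx": 0, "ry": 0, "rz": 0},
    {"fingers": 0.3, "x": -2, "y": -2.2, "z": 0, "rx": 0, "ry": 0, "rz": 0}
  ]
}}

```text
time_s: 9.03
position: [0.5203, -0.0638, 0.3975]
eef_rot: [[-0.899, 0.438, -0.003], [0.438, 0.899, -0.0], [0.003, -0.002, -1.0]]
ft_force: [0.2, 0.2, -0.3]
gripper_width: 0.701
gripper_force: 0.0
```

Call:
{"name": "send_rows", "arguments": {
  "commands": [
    {"fingers": 0.3, "x": -2, "y": -2.2, "z": 0, "rx": 0, "ry": 0, "rz": 0},
    {"fingers": 0.3, "x": -2, "y": -2.2, "z": 0, "rx": 0, "ry": 0, "rz": 0},
    {"fingers": 0.3, "x": -2, "y": -2.2, "z": 0, "rx": 0, "ry": 0, "rz": 0},
    {"fingers": 0.3, "x": -2, "y": -2.2, "z": 0, "rx": 0, "ry": 0, "rz": 0},
    {"fingers": 0.3, "x": -2, "y": -2.2, "z": 0, "rx": 0, "ry": 0, "rz": 0},
    {"fingers": 0.3, "x": -2, "y": -2.2, "z": 0, "rx": 0, "ry": 0, "rz": 0},
    {"fingers": 0.3, "x": -0.7, "y": -0.9, "z": 0, "rx": 0, "ry": 0, "rz": 0},
    {"fingers": 0.3, "x": 0, "y": 0, "z": 0, "rx": 0, "ry": 0, "rz": 0}
  ]
}}

```text
time_s: 9.7
position: [0.5725, -0.2484, 0.3966]
eef_rot: [[-0.896, 0.444, -0.003], [0.444, 0.896, -0.001], [0.002, -0.003, -1.0]]
ft_force: [-0.3, -0.2, 0.0]
gripper_width: 0.698
gripper_force: 0.0
```

```bash
cat > pr.py <<'E'
from h import *
import sys
o=env.get_obs(); print(o['position'],o['eef_rot'].round(3).tolist(),o['qpos'].round(2))
ci,im=save('wrist',sys.argv[1])
h=cv2.cvtColor(im,cv2.COLOR_RGB2HSV); m=cv2.inRange(h,(40,80,50),(85,255,255)); n,_,st,c=cv2.connectedComponentsWithStats(m)
for i in range(1,n):
    if st[i,4]>30: print('green',c[i],st[i],onz(ci,*c[i],.144))
E
python3 pr.py w6.png
```

```text
[ 0.57246276 -0.24837335  0.39661705] [[-0.896, 0.444, -0.003], [0.444, 0.896, -0.001], [0.002, -0.003, -1.0]] [ 0.77  0.81 -0.85  1.56  0.67  1.08  0.87]
green [165.17592593 143.12345679] [154 134  24  22 324] [ 0.47667693 -0.29868629  0.144     ]
green [287.0619195  222.66563467] [277 213  21  21 323] [ 0.57086249 -0.24599432  0.144     ]
green [462.42005958 250.99702085] [ 444  235   38   34 1007] [ 0.65551426 -0.12916533  0.144     ]
```

View pics/w6.png

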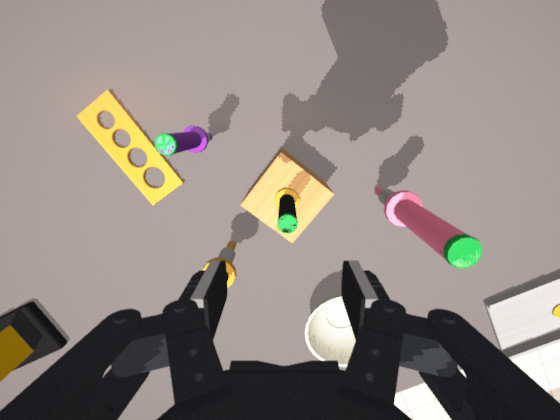

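The wrist view shows the probe in the block at (287,222), the big black one at lower left (218,275) beside the left finger, pink at right and purple at upper left. Before descending I'll triangulate the neighbours for clearance.

```bash
python3 - <<'E'
from h import *
T,S,W=cam('top'),cam('side'),cam('wrist')
def tri(*rs):
    A=sum(np.eye(3)-np.outer(d,d) for o,d in rs); b=sum((np.eye(3)-np.outer(d,d))@o for o,d in rs); return np.linalg.solve(A,b).round(4)
print('big',tri(ray(T,434.2,216.3),ray(S,384.1,122.6)))
print('pink',tri(ray(T,344.5,206),ray(W,462.4,251)))
print('purple',tri(ray(T,409.5,275.4),ray(S,410.9,164.5),ray(W,165.2,143.1)))
print('probe',tri(ray(T,385.8,232.9),ray(S,370,156.5),ray(W,287.1,222.7)))
E
```

```text
big [ 0.6087 -0.3427  0.1904]
pink [ 0.6244 -0.1441  0.191 ]
purple [ 0.4772 -0.2982  0.141 ]
probe [ 0.5718 -0.2438  0.145 ]
```

Neighbours are at least 104 mm from the probe, so there is room. I'll centre on (0.572, -0.2455) and descend to grip height.

Call:
{"name": "send_rows", "arguments": {
  "commands": [
    {"fingers": 0.3, "x": 0.17, "y": 0.24, "z": 2, "rx": 0, "ry": 0, "rz": 0},
    {"fingers": 0.3, "x": 0, "y": 0, "z": 2.8, "rx": 0, "ry": 0, "rz": 0},
    {"fingers": 0.3, "x": 0, "y": 0, "z": 0, "rx": 0, "ry": 0, "rz": 0},
    {"fingers": 0.3, "x": 0, "y": 0, "z": 0, "rx": 0, "ry": 0, "rz": 0},
    {"fingers": 0.3, "x": 0, "y": 0, "z": 0, "rx": 0, "ry": 0, "rz": 0}
  ]
}}

```text
time_s: 10.17
position: [0.5728, -0.2402, 0.3522]
eef_rot: [[-0.9, 0.437, 0.001], [0.437, 0.9, 0.001], [-0.0, 0.001, -1.0]]
ft_force: [0.1, 0.5, 0.7]
gripper_width: 0.702
gripper_force: 0.0
```

```bash
python3 pr.py w7.png
```

```text
[ 0.57276296 -0.24019999  0.35218136] [[-0.9, 0.437, 0.001], [0.437, 0.9, 0.001], [-0.0, 0.001, -1.0]] [ 0.75  0.86 -0.82  1.61  0.72  1.    0.81]
green [127.91505792 151.11583012] [111 139  30  27 259] [ 0.47773829 -0.29590593  0.144     ]
green [274.67118644 248.54237288] [263 236  25  26 295] [ 0.57075743 -0.2460856   0.144     ]
green [494.30263158 292.00730994] [ 469  272   51   43 1368] [ 0.66468769 -0.12586692  0.144     ]
green [154.9833887  392.19435216] [131 378  42  37 602] [ 0.63814708 -0.38220723  0.144     ]
```

Call:
{"name": "send_rows", "arguments": {
  "commands": [
    {"fingers": 0.3, "x": -0.18, "y": -0.56, "z": 0, "rx": 0, "ry": 0, "rz": 0},
    {"fingers": 0.3, "x": 0, "y": 0, "z": 0, "rx": 0, "ry": 0, "rz": 0},
    {"fingers": 0.3, "x": 0, "y": 0, "z": 2.5, "rx": 0, "ry": 0, "rz": 0},
    {"fingers": 0.3, "x": 0, "y": 0, "z": 0, "rx": 0, "ry": 0, "rz": 0},
    {"fingers": 0.3, "x": 0, "y": 0, "z": 0, "rx": 0, "ry": 0, "rz": 0},
    {"fingers": 0.3, "x": 0, "y": 0, "z": 0, "rx": 0, "ry": 0, "rz": 0}
  ]
}}

```text
time_s: 10.72
position: [0.5717, -0.2475, 0.327]
eef_rot: [[-0.899, 0.439, 0.001], [0.439, 0.899, -0.0], [-0.001, 0.0, -1.0]]
ft_force: [0.5, -0.0, -0.3]
gripper_width: 0.702
gripper_force: 0.0
```

Call:
{"name": "send_rows", "arguments": {
  "commands": [
    {"fingers": 0.3, "x": 0, "y": 0, "z": 2.1, "rx": 0, "ry": 0, "rz": 0},
    {"fingers": 0.3, "x": 0, "y": 0, "z": 2.1, "rx": 0, "ry": 0, "rz": 0},
    {"fingers": 0.3, "x": 0, "y": 0, "z": 2.1, "rx": 0, "ry": 0, "rz": 0},
    {"fingers": 0.3, "x": 0, "y": 0, "z": 0, "rx": 0, "ry": 0, "rz": 0},
    {"fingers": 0.3, "x": 0, "y": 0, "z": 0, "rx": 0, "ry": 0, "rz": 0},
    {"fingers": 0.3, "x": 0, "y": 0, "z": 0, "rx": 0, "ry": 0, "rz": 0}
  ]
}}

```text
time_s: 11.22
position: [0.5724, -0.2473, 0.2649]
eef_rot: [[-0.899, 0.438, 0.003], [0.438, 0.899, -0.0], [-0.002, 0.001, -1.0]]
ft_force: [0.3, 0.2, -0.1]
gripper_width: 0.697
gripper_force: 0.0
```

Call:
{"name": "send_rows", "arguments": {
  "commands": [
    {"fingers": 0.5, "x": 0.05, "y": 0.09, "z": 0, "rx": 0, "ry": 0, "rz": 0},
    {"fingers": 0.6, "x": 0, "y": 0, "z": 0, "rx": 0, "ry": 0, "rz": 0},
    {"fingers": 0.7, "x": 0, "y": 0, "z": 0, "rx": 0, "ry": 0, "rz": 0},
    {"fingers": 0.8, "x": 0, "y": 0, "z": 0, "rx": 0, "ry": 0, "rz": 0},
    {"fingers": 0.9, "x": 0, "y": 0, "z": 0, "rx": 0, "ry": 0, "rz": 0},
    {"fingers": 1, "x": 0, "y": 0, "z": 0, "rx": 0, "ry": 0, "rz": 0},
    {"fingers": 1, "x": 0, "y": 0, "z": 0, "rx": 0, "ry": 0, "rz": 0},
    {"fingers": 1, "x": 0, "y": 0, "z": 0, "rx": 0, "ry": 0, "rz": 0}
  ],
  "force": 50
}}

```text
time_s: 11.88
position: [0.5717, -0.2464, 0.2639]
eef_rot: [[-0.899, 0.438, 0.001], [0.438, 0.899, -0.0], [-0.001, -0.0, -1.0]]
ft_force: [-0.1, -0.2, 5.6]
gripper_width: 0.172
gripper_force: 48.6
```

Call:
{"name": "send_rows", "arguments": {
  "commands": [
    {"fingers": 1, "x": 0, "y": 0, "z": -0.5, "rx": 0, "ry": 0, "rz": 0},
    {"fingers": 1, "x": 0, "y": 0, "z": -1.5, "rx": 0, "ry": 0, "rz": 0},
    {"fingers": 1, "x": 0, "y": 0, "z": -2, "rx": 0, "ry": 0, "rz": 0},
    {"fingers": 1, "x": 0, "y": 0, "z": -2, "rx": 0, "ry": 0, "rz": 0},
    {"fingers": 1, "x": 0, "y": 0, "z": -2, "rx": 0, "ry": 0, "rz": 0},
    {"fingers": 1, "x": 0, "y": 0, "z": -2, "rx": 0, "ry": 0, "rz": 0},
    {"fingers": 1, "x": 0, "y": 0, "z": -1.5, "rx": 0, "ry": 0, "rz": 0},
    {"fingers": 1, "x": 0, "y": 0, "z": 0, "rx": 0, "ry": 0, "rz": 0}
  ]
}}

```text
time_s: 12.55
position: [0.5725, -0.246, 0.3825]
eef_rot: [[-0.899, 0.438, 0.007], [0.438, 0.899, -0.001], [-0.006, 0.002, -1.0]]
ft_force: [0.1, 0.3, -1.3]
gripper_width: 0.174
gripper_force: 48.7
```

Held, with width and weight as expected; the tip height is TCP z minus 0.258. I'll carry it to the roll at this height.

Call:
{"name": "send_rows", "arguments": {
  "commands": [
    {"fingers": 1, "x": 0.8, "y": 0.9, "z": 0, "rx": 0, "ry": 0, "rz": 0},
    {"fingers": 1, "x": 1.6, "y": 1.8, "z": 0, "rx": 0, "ry": 0, "rz": 0},
    {"fingers": 1, "x": 1.6, "y": 1.8, "z": 0, "rx": 0, "ry": 0, "rz": 0},
    {"fingers": 1, "x": 1.6, "y": 1.8, "z": 0, "rx": 0, "ry": 0, "rz": 0},
    {"fingers": 1, "x": 1.6, "y": 1.8, "z": 0, "rx": 0, "ry": 0, "rz": 0},
    {"fingers": 1, "x": 1.6, "y": 1.8, "z": 0, "rx": 0, "ry": 0, "rz": 0},
    {"fingers": 1, "x": 1.6, "y": 1.8, "z": 0, "rx": 0, "ry": 0, "rz": 0},
    {"fingers": 1, "x": 1.6, "y": 1.8, "z": 0, "rx": 0, "ry": 0, "rz": 0}
  ]
}}

```text
time_s: 13.22
position: [0.5212, -0.0709, 0.377]
eef_rot: [[-0.899, 0.438, -0.003], [0.438, 0.899, 0.0], [0.003, -0.001, -1.0]]
ft_force: [-0.2, -0.6, -0.7]
gripper_width: 0.173
gripper_force: 48.7
```

Call:
{"name": "send_rows", "arguments": {
  "commands": [
    {"fingers": 1, "x": 1.6, "y": 1.8, "z": 0, "rx": 0, "ry": 0, "rz": 0},
    {"fingers": 1, "x": 1.6, "y": 1.8, "z": 0, "rx": 0, "ry": 0, "rz": 0},
    {"fingers": 1, "x": 1.6, "y": 1.8, "z": 0, "rx": 0, "ry": 0, "rz": 0},
    {"fingers": 1, "x": 1.6, "y": 1.8, "z": 0, "rx": 0, "ry": 0, "rz": 0},
    {"fingers": 1, "x": 1.6, "y": 1.8, "z": 0, "rx": 0, "ry": 0, "rz": 0},
    {"fingers": 1, "x": 1.6, "y": 1.8, "z": 0, "rx": 0, "ry": 0, "rz": 0},
    {"fingers": 1, "x": 1.4, "y": 1.4, "z": 0, "rx": 0, "ry": 0, "rz": 0},
    {"fingers": 1, "x": 0.8, "y": 0.8, "z": 0, "rx": 0, "ry": 0, "rz": 0}
  ]
}}

```text
time_s: 13.88
position: [0.4717, 0.0988, 0.3776]
eef_rot: [[-0.901, 0.434, -0.002], [0.434, 0.901, 0.001], [0.003, -0.0, -1.0]]
ft_force: [-0.2, 0.5, -1.5]
gripper_width: 0.172
gripper_force: 48.7
```

Call:
{"name": "send_rows", "arguments": {
  "commands": [
    {"fingers": 1, "x": 0.6, "y": 0.6, "z": 0, "rx": 0, "ry": 0, "rz": 0},
    {"fingers": 1, "x": 0, "y": 0, "z": 0, "rx": 0, "ry": 0, "rz": 0},
    {"fingers": 1, "x": 0, "y": 0, "z": 0, "rx": 0, "ry": 0, "rz": 0},
    {"fingers": 1, "x": 0, "y": 0, "z": 0, "rx": 0, "ry": 0, "rz": 0}
  ]
}}

```text
time_s: 14.22
position: [0.4712, 0.1028, 0.3778]
eef_rot: [[-0.898, 0.44, -0.001], [0.44, 0.898, -0.001], [-0.0, -0.002, -1.0]]
ft_force: [1.4, -0.4, -0.2]
gripper_width: 0.167
gripper_force: 48.7
```

```bash
python3 - <<'E'
from h import *
o=env.get_obs(); print(o['position'],o['eef_rot'].round(3).tolist(),o['qpos'].round(2),o['ft_force'],o['time_s'])
w,iw=save('wrist','w8.png'); s,i_s=save('side','s8.png'); t,it=save('top','t8.png')
u,v=map(int,proj(s,(.47,.109,.11))); a=cv2.resize(i_s[v-50:v+50,u-50:u+50,::-1],(400,400),interpolation=cv2.INTER_CUBIC)
u2,v2=map(int,proj(w,(.47,.109,.11))); a2=cv2.resize(iw[v2-50:v2+50,u2-50:u2+50,::-1],(400,400),interpolation=cv2.INTER_CUBIC)
print((u,v),(u2,v2)); cv2.imwrite('pics/c8.png',np.hstack([a,a2]))
E
```

```text
[0.47123033 0.10277719 0.37778129] [[-0.898, 0.44, -0.001], [0.44, 0.898, -0.001], [-0.0, -0.002, -1.0]] [ 0.19  0.65 -0.82  2.    0.68  0.79  0.09] [ 1.37488749 -0.39212103 -0.17442709] 14.2167
(305, 254) (290, 214)
```

View pics/c8.png

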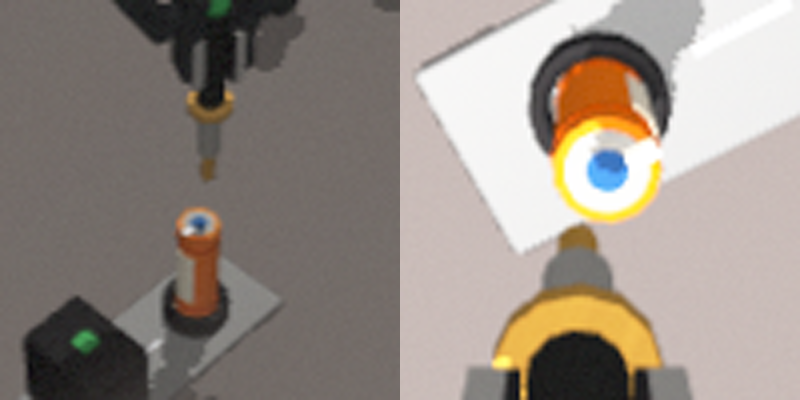

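The crop (side left, wrist right) shows the probe held upright, with its tip at side crop (207,180) and wrist crop (578,228). The dot is below it at (198,225) and (607,170). I'll check the tip against the kinematics and the dot in both views.

```bash
python3 - <<'E'
from ang import *
o=env.get_obs(); p,R=o['position'],o['eef_rot']; tip=p+R@[0,0,.258]; print('tip fk',tip, o['position'])
W,S,T=cam('wrist'),cam('side'),cam('top')
print('fk tip px side',proj(S,tip),'seen ~306.8,249; wrist',proj(W,tip),'seen ~284.5,221')
iw=cv2.imread('pics/w8.png')[:,:,::-1].copy(); print(tick(W,iw))
for n,c in(('s8',S),('t8',T),('w8',W)):
    h=cv2.cvtColor(cv2.imread('pics/%s.png'%n),cv2.COLOR_BGR2HSV); u,v=map(int,proj(c,(.470,.1095,.09)))
    m=cv2.inRange(h,(100,70,60),(130,255,255))[v-8:v+9,u-8:u+9]; M=cv2.moments(m,True)
    if M['m00']>3:
        g=(M['m10']/M['m00']+u-8,M['m01']/M['m00']+v-8); print(n,M['m00'],g,onz(c,*g,.09))
# shaft axis columns, side: barrel grey between
h=cv2.cvtColor(cv2.imread('pics/s8.png'),cv2.COLOR_BGR2HSV)
m=cv2.inRange(h[235:252,300:314],(8,90,40),(28,255,255)); ys,xs=np.where(m); 
for y in sorted(set(ys)): print(y+235,xs[ys==y]+300,end=' ')
E
```

```text
tip fk [0.47121146 0.10284119 0.1199717 ] [0.47127264 0.10302009 0.37797163]
fk tip px side (np.float64(307.131411523082), np.float64(249.38456147691883)) seen ~306.8,249; wrist (np.float64(284.4403867447496), np.float64(222.66899146104996)) seen ~284.5,221
(array([0.46922503, 0.11081961, 0.09      ]), np.float64(91.0), 32)
s8 8.0 (304.5, 259.0) [0.47295798 0.10871469 0.09      ]
w8 83.0 (291.34939759036143, 206.34939759036143) [0.46922521 0.11072923 0.09      ]
244 [306 307 308] 245 [305 306 307 308] 246 [305 306 307] 247 [305 306 307] 248 [306 307]
```

Call:
{"name": "send_rows", "arguments": {
  "commands": [
    {"fingers": 1, "x": 0.36, "y": 0.56, "z": 0, "rx": 0, "ry": 0, "rz": 0},
    {"fingers": 1, "x": 0, "y": 0, "z": 1, "rx": 0, "ry": 0, "rz": 0},
    {"fingers": 1, "x": 0, "y": 0, "z": 0.5, "rx": 0, "ry": 0, "rz": 0},
    {"fingers": 1, "x": 0, "y": 0, "z": 0, "rx": 0, "ry": 0, "rz": 0},
    {"fingers": 1, "x": 0, "y": 0, "z": 0, "rx": 0, "ry": 0, "rz": 0},
    {"fingers": 1, "x": 0, "y": 0, "z": 0, "rx": 0, "ry": 0, "rz": 0},
    {"fingers": 1, "x": 0, "y": 0, "z": 0, "rx": 0, "ry": 0, "rz": 0}
  ]
}}

```text
time_s: 14.95
position: [0.4703, 0.1108, 0.3633]
eef_rot: [[-0.899, 0.438, 0.0], [0.438, 0.899, 0.0], [-0.0, 0.0, -1.0]]
ft_force: [-0.5, 0.4, -0.2]
gripper_width: 0.172
gripper_force: 48.7
```

```bash
cat > chk.py <<'E'
from ang import *
import sys
F=[];P=[]
for i in range(6):
    o=env.get_obs(); F.append(o['ft_force']); P.append(o['position'])
    if i<5: imaging.capture('top')
p,R=np.mean(P,0),o['eef_rot']; print('pos',p.round(4),'tip fk',(p+R@[0,0,.258]).round(4),'F',np.mean(F,0).round(2),'t',o['time_s'])
w,iw=save('wrist',sys.argv[1]+'w.png'); s,i_s=save('side',sys.argv[1]+'s.png')
u,v=map(int,proj(s,(.47,.109,.10))); a=cv2.resize(i_s[v-30:v+30,u-30:u+30,::-1],(400,400),interpolation=cv2.INTER_CUBIC)
u,v=map(int,proj(w,(.47,.109,.10))); a2=cv2.resize(iw[v-40:v+40,u-40:u+40,::-1],(400,400),interpolation=cv2.INTER_CUBIC)
cv2.imwrite('pics/%s_c.png'%sys.argv[1],np.hstack([a,a2]))
E
python3 chk.py k1
```

```text
pos [0.4703 0.1107 0.3633] tip fk [0.4703 0.1107 0.1053] F [-0.01  0.14 -0.76] t 15.2
```

Call:
{"name": "send_rows", "arguments": {
  "commands": [
    {"fingers": 1, "x": -0.04, "y": -0.09, "z": 0, "rx": 0, "ry": 0, "rz": 0},
    {"fingers": 1, "x": 0, "y": 0, "z": 0.5, "rx": 0, "ry": 0, "rz": 0},
    {"fingers": 1, "x": 0, "y": 0, "z": 0.4, "rx": 0, "ry": 0, "rz": 0},
    {"fingers": 1, "x": 0, "y": 0, "z": 0.2, "rx": 0, "ry": 0, "rz": 0},
    {"fingers": 1, "x": 0, "y": 0, "z": 0, "rx": 0, "ry": 0, "rz": 0},
    {"fingers": 1, "x": 0, "y": 0, "z": 0, "rx": 0, "ry": 0, "rz": 0},
    {"fingers": 1, "x": 0, "y": 0, "z": 0, "rx": 0, "ry": 0, "rz": 0}
  ]
}}

```text
time_s: 15.88
position: [0.4702, 0.1098, 0.3522]
eef_rot: [[-0.899, 0.438, 0.0], [0.438, 0.899, 0.0], [-0.0, 0.0, -1.0]]
ft_force: [-0.2, -0.4, -1.3]
gripper_width: 0.172
gripper_force: 48.7
```

```bash
python3 chk.py k2
```

```text
pos [0.4702 0.1098 0.3523] tip fk [0.4703 0.1098 0.0943] F [-0.17 -0.07 -1.16] t 16.1333
```

View pics/k2_c.png

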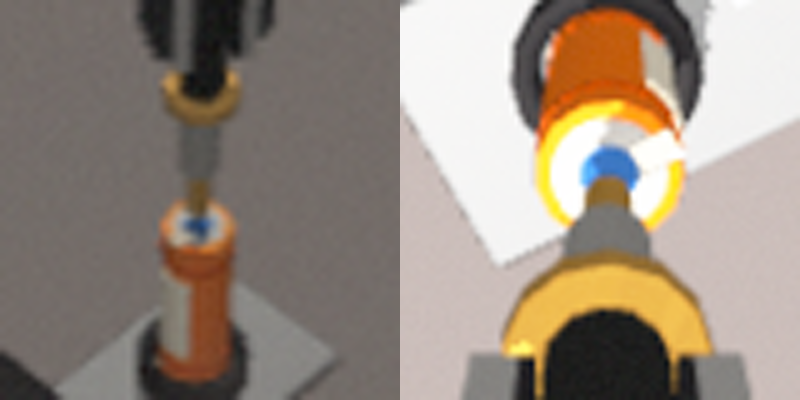

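The tip is centred over the blue dot in both views, about 4 mm above it: side crop (199,205) over (199,228), wrist crop (607,185). I'll lower slowly and watch the force.

Call:
{"name": "send_rows", "arguments": {
  "commands": [
    {"fingers": 1, "x": 0, "y": 0, "z": 0.2, "rx": 0, "ry": 0, "rz": 0},
    {"fingers": 1, "x": 0, "y": 0, "z": 0.2, "rx": 0, "ry": 0, "rz": 0},
    {"fingers": 1, "x": 0, "y": 0, "z": 0.2, "rx": 0, "ry": 0, "rz": 0},
    {"fingers": 1, "x": 0, "y": 0, "z": 0.2, "rx": 0, "ry": 0, "rz": 0},
    {"fingers": 1, "x": 0, "y": 0, "z": 0, "rx": 0, "ry": 0, "rz": 0},
    {"fingers": 1, "x": 0, "y": 0, "z": 0, "rx": 0, "ry": 0, "rz": 0}
  ]
}}

```text
time_s: 16.73
position: [0.4702, 0.1098, 0.3441]
eef_rot: [[-0.899, 0.438, 0.0], [0.438, 0.899, -0.0], [-0.0, -0.0, -1.0]]
ft_force: [-0.2, 0.1, -0.1]
gripper_width: 0.172
gripper_force: 48.8
```

```bash
python3 chk.py k3
```

```text
pos [0.4702 0.1098 0.3442] tip fk [0.4702 0.1098 0.0862] F [-0.04  0.2   0.15] t 16.9833
```

Call:
{"name": "send_rows", "arguments": {
  "commands": [
    {"fingers": 1, "x": 0, "y": 0, "z": 0.2, "rx": 0, "ry": 0, "rz": 0},
    {"fingers": 1, "x": 0, "y": 0, "z": 0.2, "rx": 0, "ry": 0, "rz": 0},
    {"fingers": 1, "x": 0, "y": 0, "z": 0, "rx": 0, "ry": 0, "rz": 0},
    {"fingers": 1, "x": 0, "y": 0, "z": 0, "rx": 0, "ry": 0, "rz": 0},
    {"fingers": 1, "x": 0, "y": 0, "z": 0, "rx": 0, "ry": 0, "rz": 0},
    {"fingers": 1, "x": 0, "y": 0, "z": 0, "rx": 0, "ry": 0, "rz": 0}
  ]
}}

```text
time_s: 17.58
position: [0.4702, 0.1098, 0.3402]
eef_rot: [[-0.899, 0.438, 0.0], [0.438, 0.899, -0.0], [-0.0, 0.0, -1.0]]
ft_force: [0.2, -0.4, 1.2]
gripper_width: 0.171
gripper_force: 48.9
```

```bash
python3 chk.py k4; python3 - <<'E'
from ang import *
W=cam('wrist'); im=cv2.imread('pics/k4w.png')[:,:,::-1].copy()
h=cv2.cvtColor(im,cv2.COLOR_RGB2HSV)
for n in('k2','k4'):
    c=cam('side'); hh=cv2.cvtColor(cv2.imread('pics/%ss.png'%n),cv2.COLOR_BGR2HSV)
    m=cv2.inRange(hh[255:290,290:320],(5,170,120),(14,255,255)); M=cv2.moments(m,True); print(n,'orange side',M['m00'],M['m10']/M['m00']+290,M['m01']/M['m00']+255)
p0=np.array([.4692,.1107,.09])
S=[]
for a in np.arange(0,360,3.):
    v=[h[int(round(y)),int(round(x)),1] for x,y in [proj(W,p0+r*np.array([np.cos(np.radians(a)),np.sin(np.radians(a)),0])) for r in(.0105,.0113)]]
    if np.mean(v)<90: S.append(a)
print(S)
E
```

```text
pos [0.4702 0.1098 0.3402] tip fk [0.4702 0.1098 0.0822] F [-0.13  0.04  1.29] t 17.8333
k2 orange side 108.0 305.14814814814815 271.39814814814815
k4 orange side 98.0 305.05102040816325 271.01020408163265
[np.float64(3.0), np.float64(6.0), np.float64(78.0), np.float64(81.0), np.float64(84.0), np.float64(87.0), np.float64(90.0), np.float64(93.0), np.float64(96.0), np.float64(99.0), np.float64(102.0), np.float64(105.0), np.float64(294.0), np.float64(297.0), np.float64(300.0)]
```

The force is up about 2.3 N from the baseline, which is roughly 8 mm of push. The tick is still at about 91°, and the roll is upright and unmoved. Handing in.

```bash
python3 -c "
from rig import env
print(env.close_job())"
```

```text
the job is handed in; nothing more can be done
None
```

I handed the job in with the roll seated, its label within about 1° of facing the scanner, and the probe held upright on the blue dot, pushed in about 8 mm (about 2.3 N); the hand-in returned no verdict.

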